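Clamp a culture flow chamber with its lever bolt

ROBOT

A 6-joint arm with a two-finger parallel gripper is mounted at the origin on the work surface. World frame = base frame: x ahead of the robot, y to its left, z up, the work surface at z = 0. Lengths are in mm, angles in rad, forces in N, time in s.
With the tool pointing down it reaches from about 350 to 775 mm from the base axis. Payload 7.3 kg.
Tool frame: the origin (TCP) lies between the finger pads; the fingertips stand 14 mm ahead of it and the grasp point (between the pads) lies 5 mm behind it; y points along the fingers, z is the direction in which the jaws open and shut, and the axes are right-handed (so a half turn about y gives the same grasp; the last joint's range is limited). The gripper opens to 92 mm and grips with 3 to 60 N. Pads are 19 mm wide; open, the fingers measure 130 mm over their backs; the gripper's body (75 mm by 190 mm) begins 47 mm behind the grasp point.
Start: joints at [1.101, 0.342, 1.524, -0, 1.275, -0.146], TCP at [167.025, 497.741, 240.741] pointing down, gripper open.
Joint ranges: [-2.53, 2.53], [-0.77, 2.02], [0.04, 2.7], [-1, 4.14], [0.28, 2.66], [-3.11, 3.11]. Speed limits (rad/s): [2.57, 2.57, 3.14, 3.14, 3.14, 3.14].

INTERFACE

Orientations are given as [roll, pitch, yaw] about the fixed x, y, z axes, in that order (R = Rz(yaw) Ry(pitch) Rx(roll)).
In Python, from plant import bot, vision, order gives the robot as it stands.
- The arm moves only by the tool apply_moves, never from a script. Its argument "rows" is a list of rows, each a list of 3 entries, a list of its own where there are three numbers: the shift along the tool's x, y, z in cm, then the turn about the tool's y in rad, then the finger opening in cm, from 0 to 9.18. A call has 1 to 5 rows; each row is the pose to reach, as a shift and turn from the pose measured when the call began, along the tool's axes at that moment; what a row does not reach only later rows make up. A row lasts 1/8 s, in which the tool goes at most 62.5 mm and 10.7 degrees, less where a joint would pass 70% of its speed; a pose out of reach is approached as far as the arm can. A call with a gripper value outside its range is refused whole. The fingers move at their own pace and stop on an object; the grip force is fixed at half the most. Time passes only in rows, so rows that repeat a pose let the fingers close. It gives the time, the measured TCP pose, the force and the opening at its end, in the units of the state.
- bot.get_obs(): the state, without advancing time (a new reading comes with each control period).
- vision.capture(name): name is "scene" or "side" or "wrist"; returns the picture (384x512x3 uint8, red, green, blue); there is no depth.
- vision.camera_info(name): a dict with "mtx" (3x3 intrinsics, pixels), "rvec" (rotation vector, rad) and "tvec" (3), from world to camera coordinates, as OpenCV has them. Camera axes: x right, y down, z forward; pixel columns grow to the right and rows downward; lengths in mm; the calibration is good to about 2 mm. The wrist camera is an equidistant fisheye: a pixel r from the principal point sees the ray r / f radians off the axis. A picture is of the moment at which its call begins: read the wrist's pose just before it. camera_info takes no time and is no camera call; for the wrist camera it gives the pose at the moment of the call.
- order.close_job(): hands the job in, once; it reports no verdict.
The state is a dict: "time": time; "joint_positions": joint angles; "dq": joint speeds; "tau": joint torques, N m; "tool_pos": TCP position; "tcp_rot": TCP orientation; "contact_force": force on the tool from outside, world axes, zero at the start; "moment": the same for the moment, N m; "grip_width": finger opening in mm.
Only numpy, scipy, OpenCV 4.12 (cv2) and the standard library are available. Lean on these libraries where they do the work, as an engineer would, in place of code of your own. Each camera call takes 0.05 s, during which the arm holds its last target.

TASK

Screw the red-levered bolt of the clamp in (clockwise from above, with its lever standing up) until it is just snug on the flow chamber's pressure plate: firmly finger-tight, but not so tight that the chamber is overloaded. Then fold the lever all the way down onto its yellow rest, let go, and leave everything else on the bench where it is.

Things in the scene. Friction and masses are not known exactly. Their poses are not given: they have to be found in the camera images.
- clamp: Clamp fixed to the bench: aluminium base 150 (x) x 160 (y) x 12 mm, two steel posts 16 mm thick at y = +-62 mm, across them a grey bridge 36 x 150 mm, top 89 mm above the bench (post caps 93). Origin: centre of the base's underside, on the bench; the bolt's upright axis passes through it. Carries bolt, foot and lever.
- chamber: Flow chamber fixed under the bridge: clear 90 x 90 x 28 mm block, white lid, on it a black gasket (thickness unknown by +-3.75 mm, not measured) and a round steel pressure plate 44 mm wide that the bolt's foot presses on. Snug is 50 N (35 to 65) with the lever up; closing the lever adds about 40 N; it cracks at 145 N. Origin: centre of its underside, 12 mm above the bench.
- bolt (a joint): Turn of the bolt, rad, growing clockwise from above; starts 0 to 0.5; sinks 3 mm/rad. Thread friction 0.4 N m while turning; when paused little of it stays on the hand, but the load's own torque does: 0.0033 N m per N. The foot meets the plate at 0.7 to 3.3 rad; from there that torque grows about 0.13 N m per rad. Snug: 0.16 N m (0.12 to 0.21) over its value before touch. Stays where left.
- lever (a joint): Fold of the lever, rad: 0 upright, 1.57 closed, level. Starts at 0 to 0.12; friction (0.2 N m) holds it where left, closed too. Folding it drives a cam that pushes the foot up to 2.5 mm farther down, so on a snug bolt it resists with 0.3 to 0.35 N m in all (some 5 N at its end). It stops hard at 1.57; counts as closed over 1.45.
- hub (a point): Where the lever's hinge pin crosses the bolt's axis, 120 mm above the bench at bolt = 0. Turns with the bolt: x is the level direction in which the lever folds (side of the yellow rest, a tongue reaching 35 mm from the axis, its top 5.5 mm below this point), y the hinge pin, z up. The fork round it is 30 mm wide along y and rises 10 mm above it.
- lever_end (a point): Centre of the lever's free end, 72 mm from the hinge pin; z points along the lever from hub to end. The lever is a red bar 10 mm thick (along hub x when upright) and 18 mm wide (along hub y), standing up from the hub when open; grip it across its 10 mm, 30 to 72 mm above the hub.
- cork_ring: bystander: round cork flask ring, 76 mm wide, 22 mm high, beside the clamp; origin at the centre of its underside
- beaker_small: bystander: small glass beaker, 42 mm wide, 50 mm high, beside the clamp; origin at the centre of its underside
- beaker_large: bystander: glass beaker, 68 mm wide, 80 mm high; origin at the centre of its underside
- media_bottle: bystander: square red media bottle with a white cap, 64 mm wide, 165 mm high; origin at the centre of its underside
- dish: bystander: square clear dish with a pink layer, 110 x 110 x 18 mm; origin at the centre of its underside
- pipette0: bystander: hand pipette with a blue end, 260 mm long, lying; origin at its middle, on the bench
- pipette1: bystander: hand pipette with a black end, 260 mm long, lying; origin at its middle, on the bench
- tube: bystander: clear tube with a green cap, 110 mm long, lying; origin at its middle, on the bench
Things that resemble listed ones, but are neither listed nor needed, are in the scene too. Leave any orange look-alike of the clamp alone.

How it is judged (in metres and radians):
On the way, in this order (a step that is already met when the one before it is completed fails the run):
1. with the lever still up (joint lever under 0.5 rad), the bolt is snug: it presses on the pressure plate with 35 to 65 N for 0.3 s (contact force between clamp and chamber between 35 and 65 N and value of joint lever below 0.5 rad), for 0.3 s.
2. the lever is folded closed (over 1.45 rad) (value of joint lever above 1.45 rad), for 0.2 s.
At the end, for the whole second after the job is handed in: The lever is folded closed (joint lever over 1.45 of 1.57 rad) and at rest, and the clamp presses on the chamber with 70 to 112 N (which a bolt snugged at 35 to 65 N reaches when its lever is closed) (value of joint lever above 1.45 rad and velocity of joint lever between -0.05 and 0.05 rad/s and contact force between clamp and chamber between 70 and 112 N); the robot touches nothing.
It fails at once if the chamber cracks: the foot presses on it with more than 145 N (contact force between clamp and chamber above 145 N).
It fails at once if a bystander is shifted by more than 20 mm (distance of any of cork_ring, beaker_small, beaker_large, media_bottle, dish, pipette0, pipette1, tube from where it was at the start of the episode above 0.02 m).
It also fails if it takes over 72 s, if anything falls off the work surface, if the arm or the gripper's body presses on something with over 40 N, if the wrist force passes 120 N, or if a joint passes its speed limit or range.

## Working session

There is one attempt and no reset: what is moved stays moved. The work goes in short steps, Python scripts to look and compute and a tool call to move; the robot and the scene stay as the last step left them, time stands still between calls to the robot, and variables do not carry over. Pictures are saved under pics/ and viewed, and the job is handed in when it is done.

Besides the shell and the picture viewer there is one more tool, called after "Call:" as name(argument=value, ...) on one line, values as JSON. apply_moves: Moves the arm, as the interface text tells. Its arguments: {"type":"object","properties":{"rows":{"type":"array","items":{"type":"array"}}},"required":["rows"]}

```bash
ls; mkdir -p pics
cat > h.py <<'E'
import numpy as np, cv2
from plant import bot, vision, order
from scipy.spatial.transform import Rotation as Ro
def snap(n,f):
    im=vision.capture(n); cv2.imwrite('pics/'+f,im[:,:,::-1]); return im
E
python3 - <<'E'
from h import *
print(bot.get_obs())
for n in ['scene','side','wrist']:
    snap(n,n+'0.png'); print(n,vision.camera_info(n))
E
```

```text
pics
{'time': 0.0, 'joint_positions': array([ 1.10103646e+00,  3.42753849e-01,  1.52501507e+00, -4.23085266e-05,
        1.27539772e+00, -1.45971288e-01]), 'dq': array([ 1.56304348e-03,  1.79476518e-03, -3.72903564e-04,  3.43176578e-05,
       -8.66234829e-04,  1.44138395e-03]), 'tau': array([-2.39811925e-03, -4.31228864e+01, -2.44219065e+01,  7.13649415e-02,
        5.60801569e-02, -1.45911349e-04]), 'tool_pos': array([166.83396013, 497.37914871, 240.02947276]), 'tcp_rot': array([-1.57235945e+00,  1.88914665e-04, -3.23776373e-01]), 'contact_force': array([0.19743772, 1.26721808, 0.87533911]), 'moment': array([-0.02336039, -0.01134959, -0.01427928]), 'grip_width': 91.74793493346914}
scene {'mtx': array([[380.17583339,   0.        , 250.68134679],
       [  0.        , 380.17583339, 190.03115951],
       [  0.        ,   0.        ,   1.        ]]), 'rvec': array([ 2.23729653,  1.20436908, -0.40883986]), 'tvec': array([-300.77928463, -299.42707189, 1614.50787374])}
side {'mtx': array([[466.25682747,   0.        , 254.14852133],
       [  0.        , 466.25682747, 194.04634313],
       [  0.        ,   0.        ,   1.        ]]), 'rvec': array([ 2.03942923, -0.727123  ,  0.36839534]), 'tvec': array([-468.53446717,  308.85343551, 1025.13788858])}
wrist {'mtx': array([[297.31863964,   0.        , 259.3805313 ],
       [  0.        , 297.31863964, 186.93049341],
       [  0.        ,   0.        ,   1.        ]]), 'rvec': array([-2.36378655, -1.69983607, -0.23068006]), 'tvec': array([-524.56875918,  -32.29097596,  391.18532962])}
```

View pics/scene0.png

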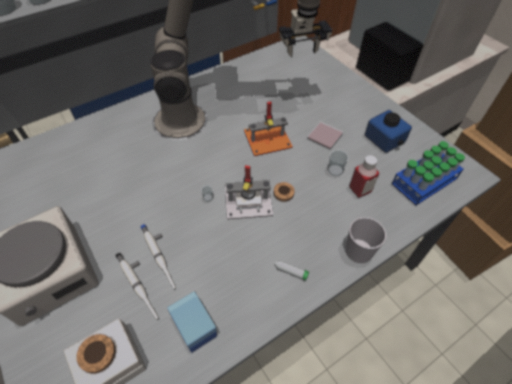

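View pics/side0.png

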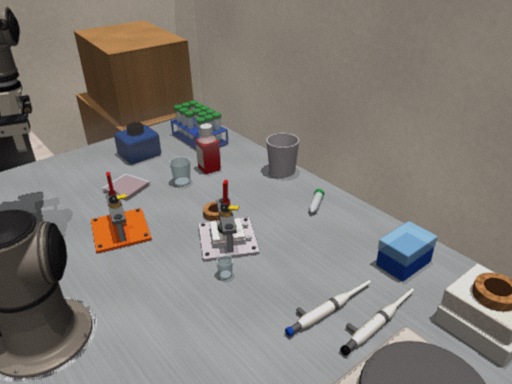

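View pics/wrist0.png

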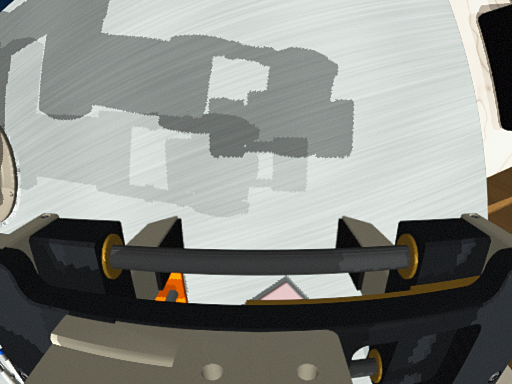

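Two candidates. The clamp with the grey base is at scene (249,197), side (228,238). The orange look-alike is at scene (268,137), side (120,228). The grey aluminium base fits the description, so I'll confirm with enlarged crops.

Run:
```python
import cv2,numpy as np
a=cv2.imread('pics/scene0.png')[155:225,195:305]; b=cv2.imread('pics/side0.png')[165:290,175:285]
a=cv2.resize(a,None,fx=5,fy=5,interpolation=cv2.INTER_CUBIC);b=cv2.resize(b,None,fx=4.5,fy=4.5,interpolation=cv2.INTER_CUBIC)
cv2.imwrite('pics/cropa.png',a);cv2.imwrite('pics/cropb.png',b)
```

```text
(no output)
```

View pics/cropa.png

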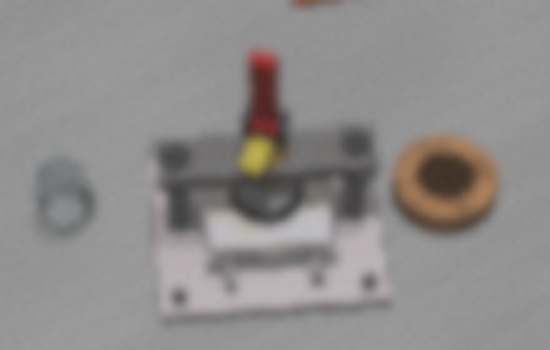

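View pics/cropb.png

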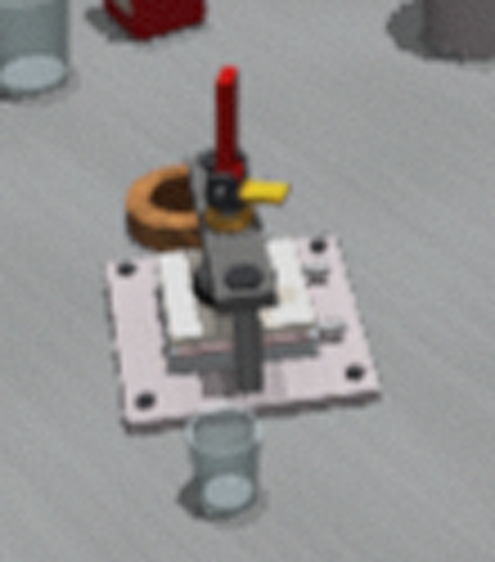

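The enlarged crops confirm the target: grey aluminium base, red lever at crop A (262,90), yellow rest at (257,157). Next I'll measure the base corners, lever and yellow tongue.

```bash
cat >> h.py <<'E'
def cam(n):
    c=vision.camera_info(n); R=cv2.Rodrigues(c['rvec'])[0]; t=c['tvec'].reshape(3); return c['mtx'],R,t
def ray(n,p):
    K,R,t=cam(n); d=np.linalg.inv(K)@np.array([p[0],p[1],1.]); return -R.T@t,R.T@d/np.linalg.norm(d)
def plane(n,p,z):
    o,d=ray(n,p); return o+d*(z-o[2])/d[2]
def tri(p1,p2,n1='scene',n2='side'):
    o1,d1=ray(n1,p1);o2,d2=ray(n2,p2)
    s=np.linalg.lstsq(np.c_[d1,-d2],o2-o1,rcond=None)[0]
    a,b=o1+s[0]*d1,o2+s[1]*d2; return (a+b)/2,np.linalg.norm(a-b)
def blobs(im,lo,hi,roi):
    x0,y0,x1,y1=roi; h=cv2.cvtColor(im,cv2.COLOR_RGB2HSV)
    m=cv2.inRange(h,np.array(lo),np.array(hi)); k=np.zeros_like(m);k[y0:y1,x0:x1]=m[y0:y1,x0:x1]; return k
E
python3 - <<'E'
from h import *
R={}
for n,roi in [('scene',(235,160,265,195)),('side',(215,175,245,215))]:
    im=cv2.imread(f'pics/{n}0.png')[:,:,::-1].copy()
    r=blobs(im,(0,130,60),(6,255,255),roi)|blobs(im,(174,130,60),(180,255,255),roi); y=blobs(im,(22,120,90),(35,255,255),roi)
    for nm,m in (('red',r),('yel',y)):
        ys,xs=np.nonzero(m); print(n,nm,len(xs),xs.min(),xs.max(),ys.min(),ys.max())
        for q in range(ys.min(),ys.max()+1):
            w=xs[ys==q]; print((q,w.min(),w.max()) if len(w) else q,end=' ')
        print()
# base corners, z=12, from crops (crop origin + px/scale)
S=lambda u,v:(195+u/5-.4,155+v/5-.4); D=lambda u,v:(175+u/4.5-.4,165+v/4.5-.4)
print('scene front corners',plane('scene',S(163,312),12),plane('scene',S(390,297),12))
for p in [(108,262),(338,238),(380,392),(127,422)]: print('side',plane('side',D(*p),12))
E
```

```text
scene red 46 245 249 166 181
(166, np.int64(246), np.int64(247)) (167, np.int64(246), np.int64(249)) (168, np.int64(246), np.int64(249)) (169, np.int64(247), np.int64(248)) (170, np.int64(247), np.int64(248)) (171, np.int64(247), np.int64(248)) (172, np.int64(247), np.int64(248)) (173, np.int64(247), np.int64(248)) (174, np.int64(247), np.int64(248)) (175, np.int64(247), np.int64(248)) (176, np.int64(247), np.int64(248)) (177, np.int64(246), np.int64(248)) (178, np.int64(246), np.int64(249)) (179, np.int64(245), np.int64(249)) (180, np.int64(245), np.int64(249)) (181, np.int64(247), np.int64(249)) 
scene yel 31 244 249 183 189
(183, np.int64(245), np.int64(248)) (184, np.int64(244), np.int64(248)) (185, np.int64(244), np.int64(249)) (186, np.int64(244), np.int64(248)) (187, np.int64(244), np.int64(248)) (188, np.int64(244), np.int64(247)) (189, np.int64(245), np.int64(246)) 
side red 102 223 228 180 204
(180, np.int64(224), np.int64(226)) (181, np.int64(224), np.int64(226)) (182, np.int64(223), np.int64(226)) (183, np.int64(223), np.int64(226)) (184, np.int64(223), np.int64(226)) (18
[... 515 characters left out ...]
(223), np.int64(227)) (200, np.int64(223), np.int64(228)) (201, np.int64(223), np.int64(228)) (202, np.int64(223), np.int64(228)) (203, np.int64(226), np.int64(228)) (204, np.int64(227), np.int64(228)) 
side yel 43 228 238 205 209
(205, np.int64(229), np.int64(233)) (206, np.int64(229), np.int64(238)) (207, np.int64(229), np.int64(238)) (208, np.int64(228), np.int64(237)) (209, np.int64(230), np.int64(237)) 
scene front corners [540.03011727 -91.59729202  12.        ] [615.65847942  45.13704174  12.        ]
side [484.0040413  111.32930104  12.        ]
side [612.59097097  36.81125287  12.        ]
side [ 535.96014865 -100.69503675   12.        ]
side [407.31935699 -27.59820289  12.        ]
```

Run:
```python
from h import *
print('end',tri((247.5,167.2),(225,180.3)))
for z in (192,): print(plane('scene',(247.4,167.2),z),plane('side',(225,180.5),z))
print('yel tip',plane('side',(237.8,207),112),plane('scene',(245.2,189),112), tri((245.2,188.5),(237.8,207)))
print('hub z120',plane('side',(224.5,206.5),120))
```

```text
end (array([517.03479285,   8.75388931, 187.97708951]), np.float64(2.2505870075066663))
[520.70820867   5.54338379 192.        ] [512.9208308    4.07982163 192.        ]
yel tip [533.78631909 -17.09150575 112.        ] [537.65160414 -15.02201489 112.        ] (array([535.33897456, -13.91959199, 110.23980779]), np.float64(1.5207306118682555))
hub z120 [501.87828128  -2.28457637 120.        ]
```

```bash
cat >> h.py <<'E'
def toolR(): 
    o=bot.get_obs(); return np.array(o['tool_pos']),Ro.from_euler('xyz',o['tcp_rot']).as_matrix(),o
def goto(p,zyaw=None):
    P,R,o=toolR(); s=R.T@(np.array(p)-P)/10; print('shift cm',s.round(2),end=' ')
    zy=np.arctan2(R[1,2],R[0,2]); print('jaw yaw now %.3f'%zy,end=' ')
    if zyaw is not None: print('cw turn needed', [(round(float((zy-zyaw-k*np.pi+np.pi)%(2*np.pi)-np.pi),3)) for k in (0,1)],end=' ')
    print('q',o['joint_positions'].round(3),'P',P.round(1),'t',round(o['time'],2))
E
python3 - <<'E'
from h import *
P,R,o=toolR(); print(R.round(3))
K,Rc,t=cam('wrist'); c=-Rc.T@t; print('cam',c.round(1),'in tool',(R.T@(c-P)).round(1),'camaxes in tool',(R.T@Rc.T).round(3))
goto((514,6,245),-0.72)
E
```

```text
[[ 0.948 -0.001  0.318]
 [-0.318 -0.001  0.948]
 [-0.    -1.    -0.001]]
cam [ 97.2 521.2 384.9] in tool [ -73.6 -144.7    0.2] camaxes in tool [[ 0.     0.963  0.268]
 [ 0.    -0.268  0.963]
 [ 1.    -0.    -0.   ]]
shift cm [ 48.54  -0.45 -35.55] jaw yaw now 1.247 cw turn needed [1.967, -1.175] q [ 1.101  0.343  1.525 -0.     1.275 -0.146] P [166.9 497.5 240.2] t 0.15
```

Call:
apply_moves(rows=[[[4.8,0,-3.5],-0.12,9.0],[[9.6,0,-7],-0.24,9.0],[[14.4,0,-10.5],-0.36,9.0],[[19.2,0,-14],-0.48,9.0],[[24,0,-17.5],-0.6,9.0]])

```text
time: 0.78
tool_pos: [339.5, 253.6, 240.4]
tcp_rot: [-1.572, 0.0, 0.28]
contact_force: [1.3, 1.0, 0.6]
grip_width: 90.2
```

Run:
```python
from h import *
goto((514,6,245),-0.72)
```

```text
shift cm [  9.92  -0.44 -28.62] jaw yaw now 1.851 cw turn needed [2.571, -0.57] q [ 4.610e-01  1.560e-01  1.778e+00 -1.000e-03  1.208e+00 -1.390e+00] P [339.5 253.6 240.4] t 0.78
```

Call:
apply_moves(rows=[[[2,0,-5.7],-0.11,9.0],[[4,0,-11.4],-0.23,9.0],[[6,0,-17.1],-0.34,9.0],[[8,0,-22.8],-0.46,9.0],[[9.9,0,-28.6],-0.57,9.0]])

```text
time: 1.4
tool_pos: [514.6, 4.3, 240.4]
tcp_rot: [-1.571, 0.001, 0.854]
contact_force: [0.8, 1.0, 0.3]
grip_width: 89.8
```

Run:
```python
from h import *
goto((514,6,245),-0.72)
snap('wrist','w1.png'); snap('side','s1.png')
```

```text
shift cm [ 0.09 -0.46  0.15] jaw yaw now 2.425 cw turn needed [-3.138, 0.003] q [-1.400e-01  3.230e-01  1.552e+00 -1.000e-03  1.266e+00 -2.565e+00] P [514.6   4.3 240.4] t 1.4
```

View pics/w1.png

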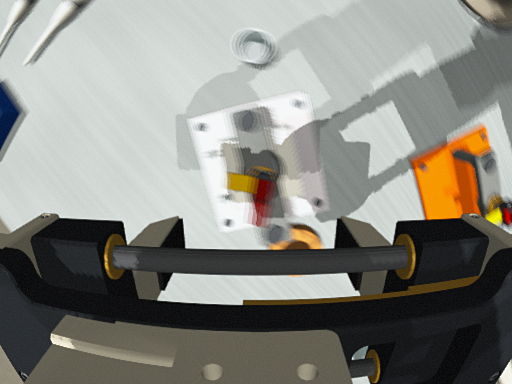

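View pics/s1.png

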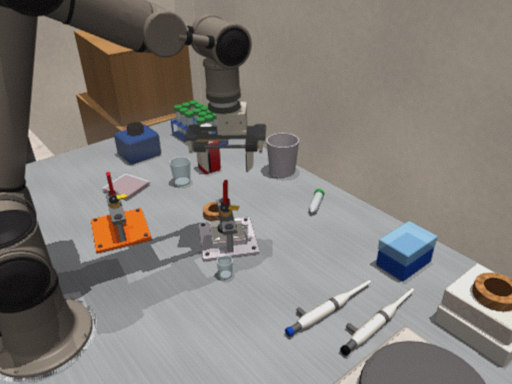

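The wrist picture shows the lever at about (262,200) and the yellow tongue at (241,182), slightly motion-blurred. I'll take it again now that the arm is still.

Run:
```python
from h import *
im=snap('wrist','w2.png'); goto((514,6,245),-0.72)
np.savez('w2.npz',*[x for x in cam('wrist')])
c=cv2.resize(im[85:245,180:340,::-1],None,fx=3.7,fy=3.7,interpolation=cv2.INTER_CUBIC); cv2.imwrite('pics/w2c.png',c)
```

```text
shift cm [ 0.13 -0.53  0.19] jaw yaw now 2.417 cw turn needed [3.137, -0.005] q [-1.410e-01  3.250e-01  1.553e+00 -1.000e-03  1.265e+00 -2.558e+00] P [514.6   3.8 239.7] t 1.55
```

View pics/w2c.png

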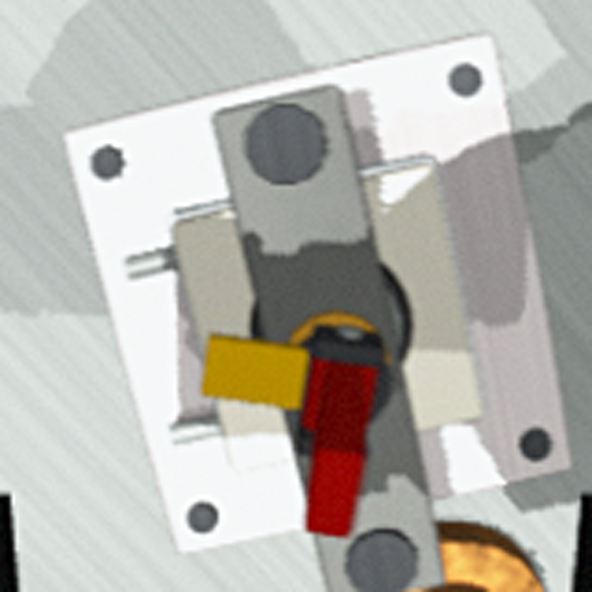

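```bash
cat >> h.py <<'E'
def wray(c,p):
    K,R,t=c; f=K[0,0]; x=(np.array(p,float)-K[:2,2]); r=np.hypot(*x); th=r/f
    d=np.array([*(x/max(r,1e-9)*np.sin(th)),np.cos(th)]); return -R.T@t,R.T@d
def wpl(c,p,z):
    o,d=wray(c,p); return o+d*(z-o[2])/d[2]
E
python3 - <<'E'
from h import *
L=np.load('w2.npz'); c=(L['arr_0'],L['arr_1'],L['arr_2'])
W=lambda u,v,z:wpl(c,(180+(u+.5)/3.7-.5,85+(v+.5)/3.7-.5),z)[:2]
C=[W(*p,12) for p in [(67,133),(492,35),(570,465),(182,552)]]
print('corners',np.round(C,1),'centre',np.mean(C,0),[round(float(np.linalg.norm(C[i]-C[i-1])),1) for i in range(4)])
ex=(C[0]+C[3]-C[1]-C[2]); print('clamp x yaw',np.arctan2(ex[1],ex[0]))
caps=[W(*p,93) for p in [(287,143),(382,560)]]; print('caps',np.round(caps,1),np.mean(caps,0),np.linalg.norm(caps[0]-caps[1]))
E=[W(*p,192) for p in [(316,452),(366,455),(353,535),(307,528)]]
print('end',np.round(E,1),np.mean(E,0)); a=E[1]-E[2]+E[0]-E[3]; b=E[0]-E[1]+E[3]-E[2]
print(np.linalg.norm(a)/2,np.linalg.norm(b)/2,'hubx yaw by end',np.arctan2(b[1],b[0]),'hinge',np.arctan2(a[1],a[0]))
Y=[W(*p,114) for p in [(210,335),(202,395),(308,346),(300,410)]]
print('tongue tip',np.mean(Y[:2],0),'edges',[np.arctan2(*(Y[i]-Y[i+2])[::-1]) for i in (0,1)])
E
```

```text
corners [[534.4 -88.7]
 [404.6 -18. ]
 [480.  119.7]
 [609.7  50.1]] centre [507.19146219  15.75872879] [157.9, 147.9, 157.1, 147.2]
clamp x yaw -0.49541860561735973
caps [[477.9 -38.6]
 [536.5  68.9]] [507.20985154  15.12586817] 122.41288809226863
end [[507.4   3.5]
 [500.8  10.1]
 [513.2  20.8]
 [518.8  13.9]] [510.03846573  12.050772  ]
15.876148610800449 9.094649827778497 hubx yaw by end -0.8408407763985833 hinge -2.4140094124729696
tongue tip [529.85109877 -11.11774156] edges [np.float64(-0.8410279886925895), np.float64(-0.8833938370281941)]
```

Call:
apply_moves(rows=[[[0,0,0],0.18,9.0],[[0,0,0],0.36,9.0],[[0,0,0],0.54,9.0],[[0,0,0],0.72,9.0],[[0,0,0],0.9,9.0]])

```text
time: 2.17
tool_pos: [513.7, 5.1, 239.6]
tcp_rot: [-1.571, 0.002, -0.059]
contact_force: [0.5, 0.2, 0.1]
grip_width: 90.2
```

Call:
apply_moves(rows=[[[0,0,0],0.18,9.0],[[0,0,0],0.36,9.0],[[0,0,0],0.54,9.0],[[0,0,0],0.7,9.0],[[0,0,0],0.7,9.0]])

```text
time: 2.8
tool_pos: [513.0, 6.2, 239.6]
tcp_rot: [-1.573, 0.002, -0.757]
contact_force: [0.9, 0.0, 0.0]
grip_width: 90.1
```

Run:
```python
from h import *
snap('wrist','w3a.png')
im=snap('wrist','w3.png'); goto((507,15,245),-0.86)
np.savez('w3.npz',*[x for x in cam('wrist')])
c=cv2.resize(im[85:245,180:340,::-1],None,fx=3.7,fy=3.7,interpolation=cv2.INTER_CUBIC); cv2.imwrite('pics/w3c.png',c)
```

```text
shift cm [-1.08 -0.54  0.23] jaw yaw now 0.815 cw turn needed [1.675, -1.466] q [-1.380e-01  3.230e-01  1.555e+00 -1.000e-03  1.266e+00 -9.530e-01] P [513.3   5.9 239.6] t 2.9
```

View pics/w3c.png

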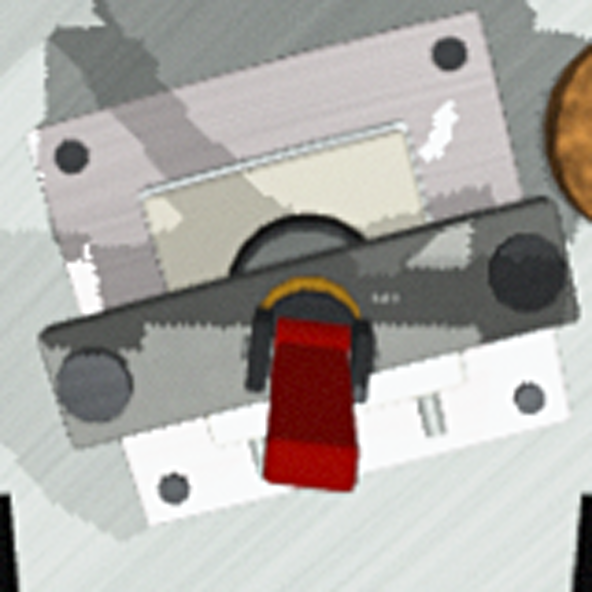

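Run:
```python
from h import *
L=np.load('w3.npz'); c=(L['arr_0'],L['arr_1'],L['arr_2'])
W=lambda u,v,z:wpl(c,(180+(u+.5)/3.7-.5,85+(v+.5)/3.7-.5),z)[:2]
C=[W(*p,12) for p in [(33,132),(478,12),(568,412),(148,525)]]
print(np.round(C,1),'centre',np.mean(C,0),[round(float(np.linalg.norm(C[i]-C[i-1])),1) for i in range(4)])
caps=[W(*p,93) for p in [(94,386),(528,272)]]; print('caps',np.round(caps,1),np.mean(caps,0),np.linalg.norm(caps[0]-caps[1]))
E=[W(*p,192) for p in [(272,440),(356,445),(353,491),(265,483)]]
print('end',np.mean(E,0),[round(float(np.linalg.norm(E[i]-E[i-1])),1) for i in range(4)]); b=E[1]-E[0]+E[2]-E[3]; print('hinge',np.arctan2(b[1],b[0]))
a1,a2=np.array([507.2,15.3]),np.mean(caps,0)
for p1,p2 in ((a1,a2),(np.array([510.04,12.05]),np.mean(E,0))):
    def X(y): return np.array([[np.sin(y),np.cos(y)],[-np.cos(y),np.sin(y)]])
    A=np.zeros((4,4));A[:2,:2]=A[2:,:2]=np.eye(2);A[:2,2:]=X(2.417);A[2:,2:]=X(.815)
    print('solved',np.linalg.solve(A,np.r_[p1,p2]))
```

```text
[[409.  -20.6]
 [483.5 117. ]
 [611.1  48. ]
 [537.9 -93.4]] centre [510.39691153  12.77083463] [148.0, 156.4, 145.1, 159.1]
caps [[481.3 -42. ]
 [539.7  67.1]] [510.50256294  12.53176036] 123.7524555671698
end [512.57058282  10.03826445] [8.6, 15.6, 9.1, 16.6]
hinge 0.7345229371627352
solved [507.50969118  12.31533726   2.02955163   2.21021278]
solved [510.3303307    9.81771914   1.47902375   1.69701459]
```

Call:
apply_moves(rows=[[[0,0,0],-0.18,9.0],[[0,0,0],-0.36,9.0],[[0,0,0],-0.54,9.0],[[0,0,0],-0.72,9.0],[[0,0,0],-0.9,9.0]])

```text
time: 3.52
tool_pos: [513.1, 6.2, 239.6]
tcp_rot: [-1.571, 0.003, 0.153]
contact_force: [0.2, 0.3, -0.1]
grip_width: 90.1
```

Call:
apply_moves(rows=[[[0,0,0],-0.18,9.0],[[0,0,0],-0.36,9.0],[[0,0,0],-0.54,9.0],[[0,0,0],-0.58,9.0],[[0,0,0],-0.58,9.0]])

```text
time: 4.15
tool_pos: [512.9, 6.5, 239.6]
tcp_rot: [-1.569, 0.002, 0.735]
contact_force: [0.4, 0.3, 0.9]
grip_width: 89.9
```

Run:
```python
from h import *
goto((509.5,10.1,170),-0.85)
```

```text
shift cm [0.01 6.96 0.48] jaw yaw now 2.306 cw turn needed [-3.128, 0.014] q [-1.370e-01  3.230e-01  1.556e+00 -1.000e-03  1.266e+00 -2.442e+00] P [512.9   6.5 239.6] t 4.15
```

Call:
apply_moves(rows=[[[0,1,0.48],0.01,7.0],[[0,2.5,0.48],0.01,6.0],[[0,4,0.48],0.01,5.0],[[0,5.5,0.48],0.01,5.0],[[0,6.95,0.48],0.01,5.0]])

```text
time: 4.78
tool_pos: [509.3, 10.1, 168.9]
tcp_rot: [-1.569, 0.003, 0.725]
contact_force: [0.0, -0.3, 1.1]
grip_width: 50.7
```

Run:
```python
from h import *
snap('side','s4.png'); im=snap('wrist','w4.png'); goto((509.5,10.1,170),-0.85); print(bot.get_obs()['contact_force'],bot.get_obs()['moment'])
s=cv2.imread('pics/s4.png')[110:260,150:310]
cv2.imwrite('pics/c4.png',np.hstack([cv2.resize(s,(400,375)),cv2.resize(im[120:300,160:352,::-1],(400,375))]))
```

```text
shift cm [ 0.08 -0.18 -0.07] jaw yaw now 2.295 cw turn needed [-3.138, 0.004] q [-1.310e-01  3.880e-01  1.672e+00 -1.000e-03  1.088e+00 -2.426e+00] P [508.5  10.1 168.2] t 4.88
[-0.6761912   0.53243737 -0.93490936] [ 0.0163237   0.03802129 -0.02344179]
```

View pics/c4.png

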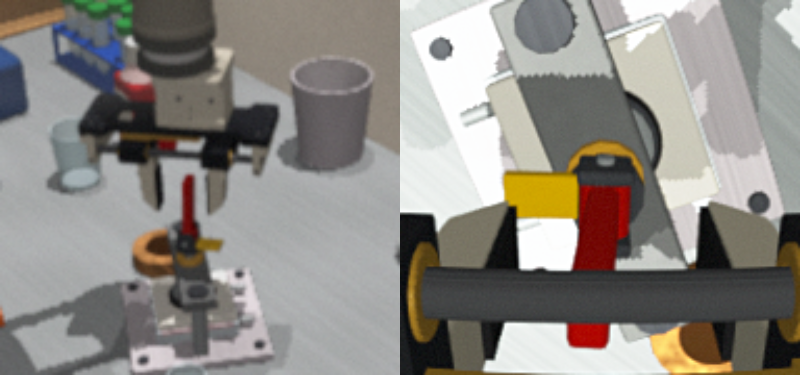

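The lever stands between the fingers and overlaps them in height. I'll close now.

Call:
apply_moves(rows=[[[0,0,0],0,3.0],[[0,0,0],0,1.8],[[0,0,0],0,0.6],[[0,0,0],0,0.6],[[0,0,0],0,0.6]])

```text
time: 5.5
tool_pos: [509.3, 9.6, 168.8]
tcp_rot: [-1.568, 0.003, 0.724]
contact_force: [1.6, -3.5, 2.4]
grip_width: 10.0
```

Run:
```python
from h import *
im=snap('wrist','w5.png'); s=snap('side','s5.png');goto((507.5,12.3,168),-0.85); o=bot.get_obs();print(o['contact_force'],o['moment'],o['grip_width'])
cv2.imwrite('pics/c5.png',np.hstack([cv2.resize(s[110:260,150:310,::-1],(400,375)),cv2.resize(im[120:300,160:352,::-1],(400,375))]))
```

```text
shift cm [0.04 0.08 0.31] jaw yaw now 2.295 cw turn needed [-3.138, 0.003] q [-1.310e-01  3.870e-01  1.671e+00 -1.000e-03  1.088e+00 -2.425e+00] P [509.3   9.7 168.8] t 5.6
[ 2.63484379 -2.15698104  3.56152067] [-0.40607786 -0.35215896 -0.30312151] 9.972223073828163
```

View pics/c5.png

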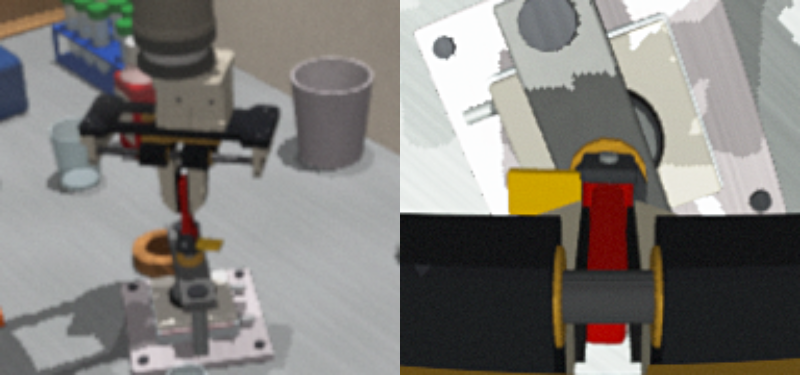

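Call:
apply_moves(rows=[[[0,0,0.15],0,0.6],[[0,0,0.3],0,0.6],[[0,0,0.3],0,0.6]])

```text
time: 5.98
tool_pos: [508.8, 10.3, 168.9]
tcp_rot: [-1.573, 0.003, 0.724]
contact_force: [6.1, -8.3, -2.3]
grip_width: 9.8
```

```bash
cat >> h.py <<'E'
def st(w=0):
    P,R,o=toolR(); zy=np.arctan2(R[1,2],R[0,2])
    print('t %.2f'%o['time'],'P',P.round(1),'jaw %.3f'%zy,'q6 %.3f'%o['joint_positions'][5],'F',o['contact_force'].round(1),'Ftool',(R.T@o['contact_force']).round(1),'M',o['moment'].round(3),'Mtool',(R.T@o['moment']).round(3),'grip %.1f'%o['grip_width'],'tau6 %.3f'%o['tau'][5])
E
python3 -c "
from h import *
st()"
```

```text
t 5.97 P [508.8  10.3 168.9] jaw 2.295 q6 -2.421 F [ 6.1 -8.3 -2.3] Ftool [ -0.9   2.4 -10.2] M [-1.531 -1.18  -0.237] Mtool [-1.928  0.242  0.13 ] grip 9.8 tau6 -0.284
```

Call:
apply_moves(rows=[[[0,0.02,-0.1],0.08,0.6],[[0,0.05,-0.1],0.16,0.6],[[0,0.09,-0.1],0.3,0.6],[[0,0.13,-0.1],0.44,0.6],[[0,0.13,-0.1],0.44,0.6]])

```text
time: 6.6
tool_pos: [508.6, 10.7, 167.5]
tcp_rot: [-1.572, 0.003, 0.286]
contact_force: [-1.4, 3.2, 3.1]
grip_width: 10.1
```

```bash
python3 -c "
from h import *
st()"
```

```text
t 6.60 P [508.6  10.7 167.5] jaw 1.856 q6 -1.984 F [-1.4  3.2  3.1] Ftool [-0.4 -3.1  3.5] M [0.906 0.386 0.053] Mtool [ 0.978 -0.055  0.115] grip 10.1 tau6 0.815
```

Call:
apply_moves(rows=[[[0,0.05,0],0.15,0.6],[[0,0.09,0],0.3,0.6],[[0,0.09,0],0.3,0.6],[[0,0.09,0],0.3,0.6]])

```text
time: 7.1
tool_pos: [508.4, 11.5, 166.6]
tcp_rot: [-1.571, 0.003, -0.009]
contact_force: [-1.0, 5.5, 4.1]
grip_width: 9.6
```

```bash
cat >> h.py <<'E'
def meas(n=4):
    m=[]
    for i in range(n):
        P,R,o=toolR(); m.append(np.r_[R.T@o['moment'],R.T@o['contact_force'],o['tau'][5]]); 
        if i<n-1: vision.capture('side')
    m=np.array(m); print('My',m[:,1].round(3),'mean %.3f'%m[:,1].mean(),'tau6',m[:,6].round(3)); st()
E
python3 -c "
from h import *
meas()"
```

```text
My [ 0.011  0.032  0.036 -0.001] mean 0.019 tau6 [0.024 0.012 0.01  0.01 ]
t 7.25 P [508.4  11.5 166.6] jaw 1.562 q6 -1.690 F [-1.1  5.5  3.3] Ftool [-1.2 -3.3  5.4] M [ 1.128  0.08  -0.002] Mtool [ 1.127e+00 -1.000e-03  9.000e-02] grip 9.4 tau6 0.010
```

Call:
apply_moves(rows=[[[0,0.05,0.1],0.15,0.6],[[0,0.09,0.1],0.3,0.6],[[0,0.09,0.1],0.3,0.6],[[0,0.09,0.1],0.3,0.6]])

```text
time: 7.75
tool_pos: [508.5, 12.7, 165.8]
tcp_rot: [-1.571, 0.002, -0.304]
contact_force: [0.4, 3.6, 2.3]
grip_width: 10.0
```

```bash
python3 -c "
from h import *
meas()"
```

```text
My [-0.032 -0.094 -0.064 -0.105] mean -0.073 tau6 [0.038 0.039 0.06  0.083]
t 7.90 P [508.5  12.7 165.8] jaw 1.264 q6 -1.390 F [0.8 3.9 3.5] Ftool [-0.4 -3.5  4. ] M [ 0.762 -0.115  0.103] Mtool [ 0.761 -0.105  0.12 ] grip 9.9 tau6 0.083
```

Call:
apply_moves(rows=[[[0,0.05,0.1],0.15,0.6],[[0,0.09,0.1],0.3,0.6],[[0,0.09,0.1],0.3,0.6],[[0,0.09,0.1],0.3,0.6]])

```text
time: 8.4
tool_pos: [509.0, 13.6, 164.9]
tcp_rot: [-1.572, 0.002, -0.604]
contact_force: [1.1, 3.5, 2.4]
grip_width: 9.6
```

```bash
python3 -c "
from h import *
meas(6)"
```

```text
My [ 0.003 -0.04  -0.077 -0.058 -0.094 -0.039] mean -0.051 tau6 [0.015 0.001 0.012 0.026 0.039 0.05 ]
t 8.65 P [508.9  13.7 164.9] jaw 0.965 q6 -1.089 F [2.  2.9 2.5] Ftool [-0.  -2.5  3.5] M [ 0.714 -0.293  0.038] Mtool [ 0.754 -0.039  0.166] grip 10.0 tau6 0.050
```

Call:
apply_moves(rows=[[[0,0.05,0],0.15,0.6],[[0,0.09,0],0.3,0.6],[[0,0.09,0],0.3,0.6],[[0,0.09,0],0.3,0.6]])

```text
time: 9.15
tool_pos: [509.5, 14.2, 164.0]
tcp_rot: [-1.571, 0.002, -0.905]
contact_force: [3.7, 5.7, 1.5]
grip_width: 9.7
```

```bash
python3 -c "
from h import *
meas(6)"
```

```text
My [-0.064 -0.063 -0.092 -0.073 -0.129 -0.068] mean -0.081 tau6 [0.091 0.08  0.079 0.078 0.079 0.079]
t 9.40 P [509.5  14.2 164. ] jaw 0.666 q6 -0.790 F [3.5 5.8 1.5] Ftool [-2.4 -1.5  6.4] M [ 1.157 -0.673  0.066] Mtool [ 1.244 -0.068  0.494] grip 9.5 tau6 0.079
```

Call:
apply_moves(rows=[[[0,0.05,0],0.15,0.6],[[0,0.09,0],0.3,0.6],[[0,0.09,0],0.3,0.6],[[0,0.09,0],0.3,0.6]])

```text
time: 9.9
tool_pos: [510.3, 14.7, 163.2]
tcp_rot: [-1.569, 0.002, -1.204]
contact_force: [4.2, 5.9, -0.3]
grip_width: 9.9
```

```bash
python3 -c "
from h import *
meas(5)
im=snap('wrist','w6.png'); s=snap('side','s6.png')
np.savez('w6.npz',*[x for x in cam('wrist')])
cv2.imwrite('pics/c6.png',np.hstack([cv2.resize(s[110:260,150:310,::-1],(400,375)),cv2.resize(im[120:300,160:352,::-1],(400,375))]))
"
```

```text
My [-0.086 -0.048 -0.057 -0.075 -0.078] mean -0.069 tau6 [0.103 0.093 0.092 0.091 0.091]
t 10.10 P [510.3  14.7 163.2] jaw 0.366 q6 -0.491 F [4.8 5.9 0.5] Ftool [-3.8 -0.4  6.5] M [ 1.06  -0.806  0.077] Mtool [ 1.132 -0.078  0.701] grip 9.8 tau6 0.091
```

View pics/c6.png

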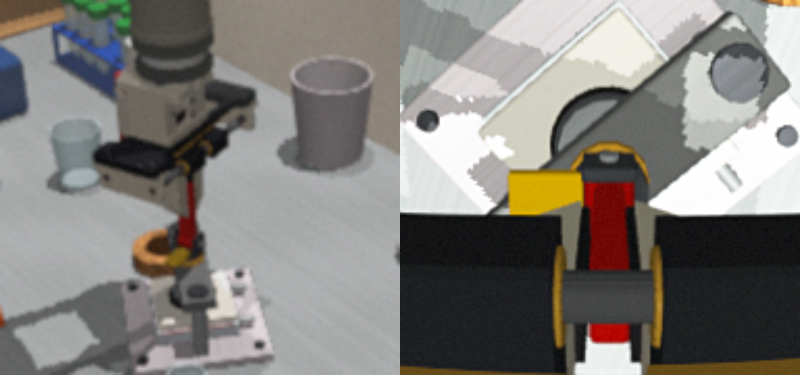

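Call:
apply_moves(rows=[[[-0.15,0.05,0.2],0.15,0.6],[[-0.15,0.09,0.25],0.3,0.6],[[-0.15,0.09,0.25],0.3,0.6],[[-0.15,0.09,0.25],0.3,0.6]])

```text
time: 10.7
tool_pos: [511.7, 15.8, 162.3]
tcp_rot: [-1.571, 0.0, -1.501]
contact_force: [-2.2, -5.5, 4.5]
grip_width: 10.1
```

```bash
python3 -c "
from h import *
meas(5)
"
```

```text
My [-0.041 -0.038 -0.016 -0.072 -0.045] mean -0.042 tau6 [0.028 0.023 0.023 0.024 0.024]
t 10.90 P [511.7  15.8 162.3] jaw 0.070 q6 -0.189 F [-2.2 -5.6  5.1] Ftool [ 5.4 -5.1 -2.6] M [-1.149  0.455  0.045] Mtool [-0.534 -0.045 -1.115] grip 9.9 tau6 0.024
```

Call:
apply_moves(rows=[[[0.08,0.05,-0.04],0.15,0.6],[[0.08,0.09,-0.04],0.3,0.6],[[0.08,0.09,-0.04],0.3,0.6],[[0.08,0.09,-0.04],0.3,0.6]])

```text
time: 11.4
tool_pos: [512.3, 15.1, 161.7]
tcp_rot: [-1.569, 0.001, -1.797]
contact_force: [4.6, 3.8, 2.4]
grip_width: 9.8
```

```bash
python3 -c "
from h import *
meas(5)
"
```

```text
My [-0.134 -0.153 -0.145 -0.212 -0.157] mean -0.160 tau6 [0.071 0.131 0.169 0.179 0.181]
t 11.60 P [512.2  15.1 161.7] jaw -0.227 q6 0.105 F [4.6 2.6 1.4] Ftool [-3.6 -1.4  3.9] M [ 0.418 -0.838  0.158] Mtool [ 0.722 -0.157  0.596] grip 10.0 tau6 0.181
```

Call:
apply_moves(rows=[[[0,0,0],0,0.6],[[0,0,0],0,0.6]])

```text
time: 11.85
tool_pos: [512.3, 15.2, 161.7]
tcp_rot: [-1.568, 0.001, -1.796]
contact_force: [3.8, 1.0, 1.6]
grip_width: 9.9
```

```bash
python3 -c "
from h import *
meas(5)
"
```

```text
My [-0.202 -0.154 -0.141 -0.161 -0.135] mean -0.158 tau6 [0.093 0.122 0.138 0.149 0.156]
t 12.05 P [512.3  15.2 161.7] jaw -0.226 q6 0.105 F [4.  1.5 2.6] Ftool [-2.3 -2.6  3.6] M [ 0.348 -0.575  0.135] Mtool [ 0.482 -0.135  0.468] grip 10.1 tau6 0.156
```

Call:
apply_moves(rows=[[[0,0.03,0],0.1,0.6],[[0,0.05,0],0.15,0.6],[[0,0.05,0],0.15,0.6],[[0,0.05,0],0.15,0.6]])

```text
time: 12.55
tool_pos: [512.7, 15.1, 161.4]
tcp_rot: [-1.568, 0.002, -1.946]
contact_force: [5.5, 0.9, 1.7]
grip_width: 9.7
```

```bash
python3 -c "
from h import *
meas(6)
"
```

```text
My [-0.407 -0.4   -0.432 -0.447 -0.45  -0.368] mean -0.417 tau6 [0.378 0.388 0.402 0.405 0.406 0.406]
t 12.80 P [512.7  15.  161.4] jaw -0.375 q6 0.254 F [4.5 0.7 2.4] Ftool [-2.3 -2.4  4. ] M [ 0.213 -0.768  0.368] Mtool [ 0.636 -0.368  0.481] grip 9.6 tau6 0.406
```

Call:
apply_moves(rows=[[[0,0,0],0,0.6],[[0,0,0],0,0.6],[[0,0,0],0,0.6],[[0,0,0],0,0.6]])

```text
time: 13.3
tool_pos: [512.7, 15.0, 161.4]
tcp_rot: [-1.568, 0.002, -1.946]
contact_force: [4.4, 2.2, 2.8]
grip_width: 9.8
```

```bash
python3 -c "
from h import *
meas(3)
"
```

```text
My [-0.454 -0.38  -0.416] mean -0.417 tau6 [0.401 0.402 0.403]
t 13.40 P [512.7  15.  161.4] jaw -0.375 q6 0.254 F [4.8 0.6 2.8] Ftool [-2.3 -2.8  4.2] M [ 0.178 -0.686  0.416] Mtool [ 0.573 -0.416  0.418] grip 10.0 tau6 0.403
```

Call:
apply_moves(rows=[[[0,0,0],-0.02,0.6],[[0,0,0],-0.02,0.6]])

```text
time: 13.65
tool_pos: [512.7, 15.1, 161.4]
tcp_rot: [-1.568, 0.002, -1.926]
contact_force: [5.1, 0.8, 2.2]
grip_width: 9.9
```

```bash
python3 -c "
from h import *
meas(3)
"
```

```text
My [-0.012  0.014 -0.037] mean -0.011 tau6 [-0.129 -0.047 -0.019]
t 13.75 P [512.7  15.  161.4] jaw -0.355 q6 0.234 F [5.  1.4 2.5] Ftool [-3.1 -2.4  4.2] M [ 0.233 -0.593  0.037] Mtool [ 0.475 -0.037  0.425] grip 10.0 tau6 -0.019
```

Call:
apply_moves(rows=[[[0,0,0],-0.02,0.6],[[0,0,0],-0.02,0.6]])

```text
time: 14.0
tool_pos: [512.6, 15.0, 161.4]
tcp_rot: [-1.568, 0.002, -1.906]
contact_force: [3.6, 2.0, 3.4]
grip_width: 10.1
```

```bash
python3 -c "
from h import *
meas(3)
"
```

```text
My [0.351 0.307 0.297] mean 0.318 tau6 [-0.387 -0.315 -0.288]
t 14.10 P [512.6  15.  161.4] jaw -0.336 q6 0.214 F [3.9 0.5 2.6] Ftool [-1.8 -2.6  3.5] M [ 0.195 -0.588 -0.297] Mtool [0.492 0.297 0.377] grip 9.6 tau6 -0.288
```

Call:
apply_moves(rows=[[[0,0,0],-0.015,0.6],[[0,0,0],-0.03,0.6],[[0,0,0],-0.03,0.6]])

```text
time: 14.48
tool_pos: [512.6, 15.1, 161.5]
tcp_rot: [-1.568, 0.002, -1.876]
contact_force: [3.0, 1.0, 3.8]
grip_width: 9.9
```

```bash
python3 -c "
from h import *
meas(5)
"
```

```text
My [0.266 0.292 0.275 0.285 0.274] mean 0.279 tau6 [-0.379 -0.321 -0.298 -0.291 -0.289]
t 14.68 P [512.6  15.1 161.5] jaw -0.306 q6 0.184 F [3.8 2.1 5.5] Ftool [-3.2 -5.5  3. ] M [ 0.249 -0.454 -0.273] Mtool [0.358 0.274 0.374] grip 9.9 tau6 -0.289
```

Call:
apply_moves(rows=[[[0,0.0,0],0.1,0.6],[[0,0.02,0],0.15,0.6],[[0,0.03,0],0.2,0.6],[[0,0.03,0],0.2,0.6],[[0,0.03,0],0.2,0.6]])

```text
time: 15.3
tool_pos: [513.0, 14.9, 161.1]
tcp_rot: [-1.567, 0.002, -2.075]
contact_force: [4.9, 0.8, 2.0]
grip_width: 10.0
```

```bash
python3 -c "
from h import *
meas(5)
"
```

```text
My [-0.421 -0.404 -0.344 -0.427 -0.46 ] mean -0.411 tau6 [0.441 0.437 0.437 0.436 0.436]
t 15.50 P [513.   14.9 161.1] jaw -0.504 q6 0.383 F [5.6 0.5 1.7] Ftool [-3.1 -1.7  4.6] M [ 0.103 -0.806  0.46 ] Mtool [ 0.655 -0.46   0.481] grip 10.0 tau6 0.436
```

Call:
apply_moves(rows=[[[0,0.03,0],0.1,0.6],[[0,0.04,0],0.15,0.6],[[0,0.06,0],0.2,0.6],[[0,0.06,0],0.2,0.6],[[0,0.06,0],0.2,0.6]])

```text
time: 16.12
tool_pos: [513.6, 14.6, 160.7]
tcp_rot: [-1.566, 0.003, -2.273]
contact_force: [4.9, -0.6, 3.3]
grip_width: 10.0
```

```bash
python3 -c "
from h import *
meas(5)
"
```

```text
My [-0.456 -0.446 -0.45  -0.437 -0.488] mean -0.456 tau6 [0.475 0.47  0.47  0.469 0.469]
t 16.32 P [513.6  14.6 160.7] jaw -0.702 q6 0.582 F [ 5.1 -0.6  3.4] Ftool [-2.8 -3.3  4.3] M [ 0.013 -0.743  0.489] Mtool [ 0.558 -0.488  0.492] grip 9.7 tau6 0.469
```

Call:
apply_moves(rows=[[[0,0.03,0],0.1,0.6],[[0,0.04,0],0.15,0.6],[[0,0.06,0],0.2,0.6],[[0,0.06,0],0.2,0.6],[[0,0.06,0],0.2,0.6]])

```text
time: 16.95
tool_pos: [514.0, 14.2, 160.3]
tcp_rot: [-1.565, 0.004, -2.471]
contact_force: [6.3, -0.2, 3.4]
grip_width: 9.4
```

```bash
python3 -c "
from h import *
meas(5)
"
```

```text
My [-0.53  -0.46  -0.505 -0.47  -0.482] mean -0.490 tau6 [0.502 0.497 0.496 0.495 0.495]
t 17.15 P [514.   14.2 160.3] jaw -0.900 q6 0.780 F [ 5.  -0.5  4.9] Ftool [-3.6 -4.9  3.6] M [-0.073 -0.727  0.483] Mtool [ 0.507 -0.482  0.527] grip 10.1 tau6 0.495
```

Call:
apply_moves(rows=[[[0,0,0],-0.02,0.6],[[0,0,0],-0.04,0.6],[[0,0,0],-0.055,0.6],[[0,0,0],-0.07,0.6],[[0,0,0],-0.07,0.6]])

```text
time: 17.77
tool_pos: [514.0, 14.3, 160.3]
tcp_rot: [-1.565, 0.004, -2.401]
contact_force: [3.6, 1.7, 4.4]
grip_width: 9.8
```

```bash
python3 -c "
from h import *
meas(5)
"
```

```text
My [0.197 0.217 0.209 0.215 0.243] mean 0.216 tau6 [-0.301 -0.242 -0.22  -0.213 -0.212]
t 17.98 P [514.   14.3 160.3] jaw -0.830 q6 0.710 F [3.4 1.3 5.5] Ftool [-3.4 -5.5  1.4] M [ 0.211 -0.388 -0.241] Mtool [0.107 0.243 0.427] grip 9.6 tau6 -0.212
```

Two hysteresis pairs put the load torque at about 0.06, then 0.14 N·m, but the baseline before touch isn't proven. I'll unscrew to before touch, measure the same pair there, and come back.

Call:
apply_moves(rows=[[[0,-0.05,0],-0.17,0.6],[[0,-0.1,0],-0.34,0.6],[[0,-0.15,0],-0.51,0.6],[[0,-0.2,0],-0.68,0.6],[[0,-0.25,0],-0.85,0.6]])

```text
time: 18.6
tool_pos: [511.9, 15.1, 162.1]
tcp_rot: [-1.569, -0.0, -1.546]
contact_force: [-2.0, 3.6, 5.2]
grip_width: 9.6
```

Call:
apply_moves(rows=[[[0,-0.05,0],-0.17,0.6],[[0,-0.1,0],-0.34,0.6],[[0,-0.15,0],-0.5,0.6],[[0,-0.16,0],-0.55,0.6],[[0,-0.16,0],-0.55,0.6]])

```text
time: 19.23
tool_pos: [510.2, 14.9, 163.5]
tcp_rot: [-1.573, 0.001, -0.995]
contact_force: [-3.8, -1.4, 8.1]
grip_width: 10.0
```

Call:
apply_moves(rows=[[[0,0,0],-0.02,0.6],[[0,0,0],-0.04,0.6],[[0,0,0],-0.055,0.6],[[0,0,0],-0.07,0.6],[[0,0,0],-0.07,0.6]])

```text
time: 19.85
tool_pos: [509.8, 14.7, 163.7]
tcp_rot: [-1.574, 0.001, -0.926]
contact_force: [0.7, 0.2, 7.3]
grip_width: 9.8
```

```bash
python3 -c "
from h import *
meas(4)
"
```

```text
My [0.443 0.429 0.401 0.407] mean 0.420 tau6 [-0.461 -0.412 -0.399 -0.396]
t 20.00 P [509.8  14.7 163.7] jaw 0.645 q6 -0.765 F [0.5 0.1 7.1] Ftool [ 0.2 -7.1  0.4] M [ 0.079 -0.272 -0.407] Mtool [ 0.265  0.407 -0.1  ] grip 9.8 tau6 -0.396
```

Call:
apply_moves(rows=[[[0,0,0],0.1,0.6],[[0,0.03,0],0.15,0.6],[[0,0.03,0],0.2,0.6],[[0,0.03,0],0.2,0.6],[[0,0.03,0],0.2,0.6]])

```text
time: 20.62
tool_pos: [510.1, 15.0, 163.3]
tcp_rot: [-1.573, 0.0, -1.125]
contact_force: [4.6, 2.4, 3.6]
grip_width: 10.1
```

```bash
python3 -c "
from h import *
meas(4)
"
```

```text
My [-0.308 -0.332 -0.34  -0.288] mean -0.317 tau6 [0.324 0.322 0.322 0.322]
t 20.77 P [510.1  15.  163.4] jaw 0.446 q6 -0.566 F [4.5 2.2 3.1] Ftool [-0.  -3.1  5. ] M [ 0.482 -0.994  0.287] Mtool [ 1.105 -0.288  0.005] grip 9.9 tau6 0.322
```

Call:
apply_moves(rows=[[[0,0.05,0],0.17,0.6],[[0,0.1,0],0.34,0.6],[[0,0.15,0],0.51,0.6],[[0,0.2,0],0.68,0.6],[[0,0.25,0],0.85,0.6]])

```text
time: 21.4
tool_pos: [512.3, 15.0, 161.4]
tcp_rot: [-1.567, 0.0, -1.979]
contact_force: [11.4, 1.3, 2.0]
grip_width: 10.0
```

Call:
apply_moves(rows=[[[0,0.03,0],0.1,0.6],[[0,0.06,0],0.2,0.6],[[0,0.06,0],0.2,0.6]])

```text
time: 21.78
tool_pos: [513.2, 14.8, 160.9]
tcp_rot: [-1.565, 0.001, -2.178]
contact_force: [5.9, 0.3, 2.5]
grip_width: 9.9
```

```bash
python3 -c "
from h import *
meas(4)
"
```

```text
My [-0.427 -0.453 -0.414 -0.443] mean -0.434 tau6 [0.861 0.531 0.443 0.425]
t 21.93 P [513.2  14.8 160.9] jaw -0.607 q6 0.488 F [ 6.7 -0.2  2.8] Ftool [-3.6 -2.8  5.7] M [ 0.067 -1.069  0.446] Mtool [ 0.84  -0.443  0.667] grip 10.0 tau6 0.425
```

Call:
apply_moves(rows=[[[0,0.03,0],0.1,0.6],[[0,0.04,0],0.15,0.6],[[0,0.06,0],0.2,0.6],[[0,0.06,0],0.2,0.6],[[0,0.06,0],0.2,0.6]])

```text
time: 22.55
tool_pos: [513.7, 14.5, 160.5]
tcp_rot: [-1.564, 0.003, -2.376]
contact_force: [5.1, -0.2, 2.9]
grip_width: 10.0
```

```bash
python3 -c "
from h import *
meas(5)
"
```

```text
My [-0.452 -0.503 -0.525 -0.437 -0.451] mean -0.474 tau6 [0.49  0.486 0.485 0.485 0.485]
t 22.75 P [513.8  14.5 160.5] jaw -0.805 q6 0.687 F [ 5.5 -0.5  4.7] Ftool [-3.6 -4.7  4.2] M [-0.034 -0.726  0.454] Mtool [ 0.526 -0.451  0.503] grip 9.6 tau6 0.485
```

The cw-saturated torque is now 0.16 N·m above the measured baseline, about 50 N. I'll unwind the stored twist and release.

Call:
apply_moves(rows=[[[0,0,0],-0.015,0.6],[[0,0,0],-0.015,0.6],[[0,0,0],-0.015,2.5],[[0,0,0],-0.015,3.0],[[0,0,0],-0.015,3.0]])

```text
time: 23.38
tool_pos: [512.9, 14.5, 159.9]
tcp_rot: [-1.566, 0.001, -2.361]
contact_force: [0.2, -1.0, 0.7]
grip_width: 29.2
```

```bash
python3 -c "
from h import *
st()
s=snap('side','s7.png');im=snap('wrist','w7.png')
cv2.imwrite('pics/c7.png',np.hstack([cv2.resize(s[130:260,170:290,::-1],(400,433)),cv2.resize(im[110:310,160:345,::-1],(400,433))]))
"
```

```text
t 23.38 P [512.9  14.5 159.9] jaw -0.790 q6 0.672 F [ 0.2 -1.   0.7] Ftool [ 0.6 -0.7  0.9] M [-0.083  0.133  0.028] Mtool [-0.035 -0.029 -0.153] grip 29.2 tau6 0.003
```

View pics/c7.png

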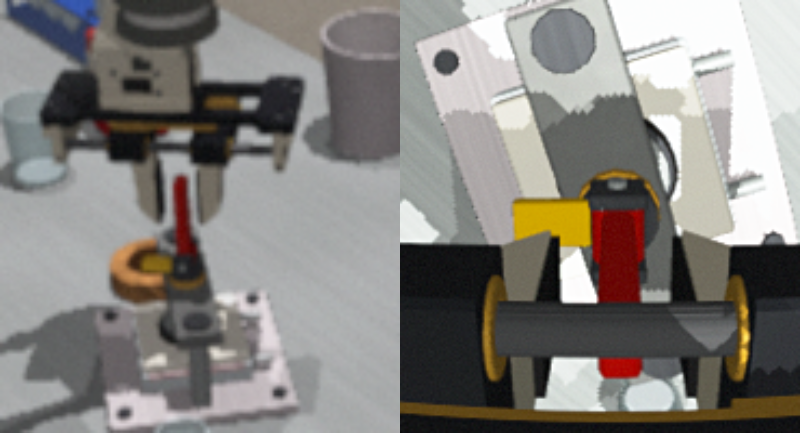

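Call:
apply_moves(rows=[[[0,-1.5,0],0,3.0],[[0,-3.5,0],0,3.0],[[0,-4.8,0],0,3.0],[[0,-5.0,2.0],0,1.0],[[0,-5.0,4.0],0,0]])

```text
time: 24.1
tool_pos: [541.7, -14.0, 211.5]
tcp_rot: [-1.564, 0.002, -2.36]
contact_force: [-0.1, -0.2, 0.7]
grip_width: 14.7
```

Call:
apply_moves(rows=[[[0,0,0],0,0],[[0,1.5,0],0,0],[[0,3.2,0],0,0],[[0,3.2,0],0,0]])

```text
time: 24.6
tool_pos: [540.3, -13.3, 177.7]
tcp_rot: [-1.567, -0.0, -2.36]
contact_force: [0.5, 0.1, 0.5]
grip_width: 0.2
```

```bash
python3 -c "
from h import *
st()
s=snap('side','s8.png');im=snap('wrist','w8.png')
cv2.imwrite('pics/c8.png',np.hstack([cv2.resize(s[130:260,170:290,::-1],(400,433)),cv2.resize(im[110:310,160:345,::-1],(400,433))]))
"
```

```text
t 24.60 P [540.3 -13.3 177.7] jaw -0.789 q6 0.625 F [0.5 0.1 0.5] Ftool [-0.5 -0.5  0.3] M [-0.066  0.109  0.035] Mtool [-0.029 -0.035 -0.124] grip 0.2 tau6 0.004
```

View pics/c8.png

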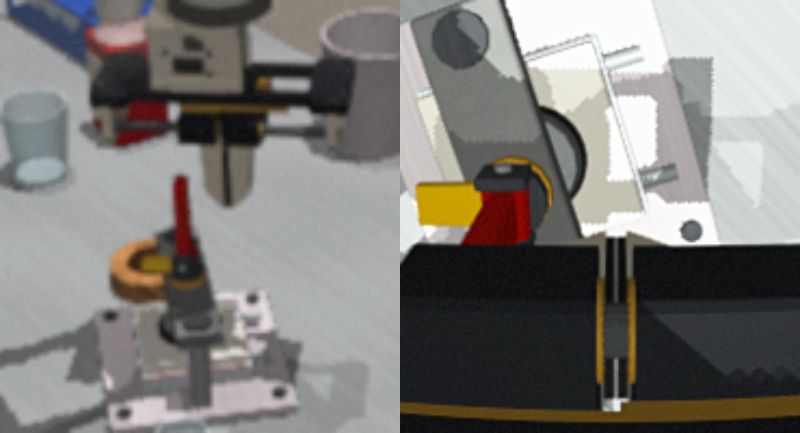

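The closed fingertips are on the side away from the tongue, about 54 mm above the hub. Next I'll push the lever over along an arc.

Call:
apply_moves(rows=[[[0,0,-1.5],0,0],[[0,0,-2.5],0,0],[[0,0,-3.4],0,0],[[0,0,-4.2],0,0],[[0,0,-5.0],0,0]])

```text
time: 25.32
tool_pos: [506.3, 22.1, 179.4]
tcp_rot: [-1.563, 0.003, -2.36]
contact_force: [4.1, -3.4, 0.4]
grip_width: 0.5
```

```bash
python3 -c "
from h import *
st()
s=snap('side','s9.png');im=snap('wrist','w9.png')
cv2.imwrite('pics/c9.png',np.hstack([cv2.resize(s[130:260,170:290,::-1],(400,433)),cv2.resize(im[110:310,160:345,::-1],(400,433))]))
"
```

```text
t 25.32 P [506.3  22.1 179.4] jaw -0.789 q6 0.684 F [ 4.1 -3.4  0.4] Ftool [-0.5 -0.3  5.3] M [-0.636 -0.341 -0.01 ] Mtool [ 0.692  0.007 -0.206] grip 0.5 tau6 -0.090
```

View pics/c9.png

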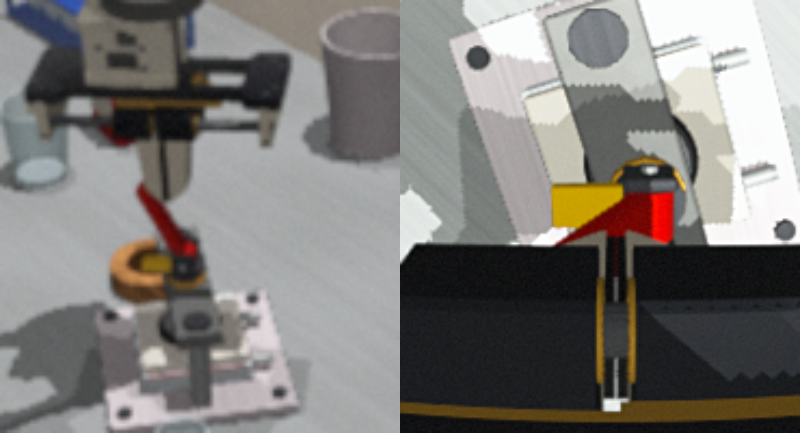

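Call:
apply_moves(rows=[[[0,0.5,-1.0],0,0],[[0,1.0,-1.7],0,0],[[0,1.6,-2.3],0,0],[[0,2.3,-2.8],0,0],[[0,3.0,-3.2],0,0]])

```text
time: 26.05
tool_pos: [482.3, 46.2, 149.0]
tcp_rot: [-1.567, 0.002, -2.359]
contact_force: [-1.1, 0.7, 7.2]
grip_width: 0.2
```

```bash
python3 -c "
from h import *
st()
s=snap('side','s10.png');im=snap('wrist','w10.png')
cv2.imwrite('pics/c10.png',np.hstack([cv2.resize(s[130:260,170:290,::-1],(400,433)),cv2.resize(im[110:310,160:345,::-1],(400,433))]))
"
```

```text
t 26.05 P [482.3  46.2 149. ] jaw -0.789 q6 0.727 F [-1.1  0.7  7.2] Ftool [ 0.3 -7.2 -1.2] M [-0.067  0.347  0.03 ] Mtool [-0.197 -0.03  -0.294] grip 0.2 tau6 -0.051
```

View pics/c10.png

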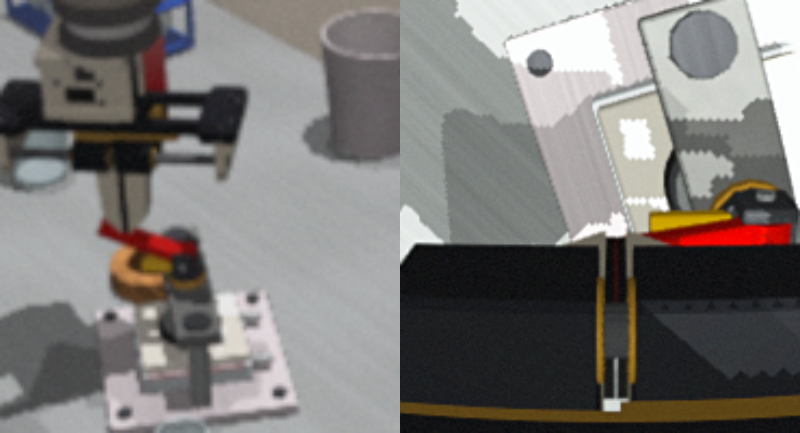

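Call:
apply_moves(rows=[[[0,0.6,-0.2],0,0],[[0,1.1,-0.3],0,0],[[0,1.5,-0.4],0,0],[[0,1.8,-0.4],0,0],[[0,1.9,-0.4],0,0]])

```text
time: 26.78
tool_pos: [478.5, 49.9, 129.7]
tcp_rot: [-1.569, 0.002, -2.359]
contact_force: [-2.8, 0.9, 15.1]
grip_width: 0.4
```

```bash
python3 -c "
from h import *
st()
s=snap('side','s11.png');im=snap('wrist','w11.png')
cv2.imwrite('pics/c11.png',np.hstack([cv2.resize(s[130:260,170:290,::-1],(400,433)),cv2.resize(im[110:310,160:345,::-1],(400,433))]))
"
```

```text
t 26.77 P [478.5  49.9 129.7] jaw -0.789 q6 0.733 F [-2.8  0.9 15.1] Ftool [  1.3 -15.2  -2.5] M [ 0.187  0.794 -0.003] Mtool [-0.692  0.003 -0.432] grip 0.4 tau6 -0.008
```

View pics/c11.png

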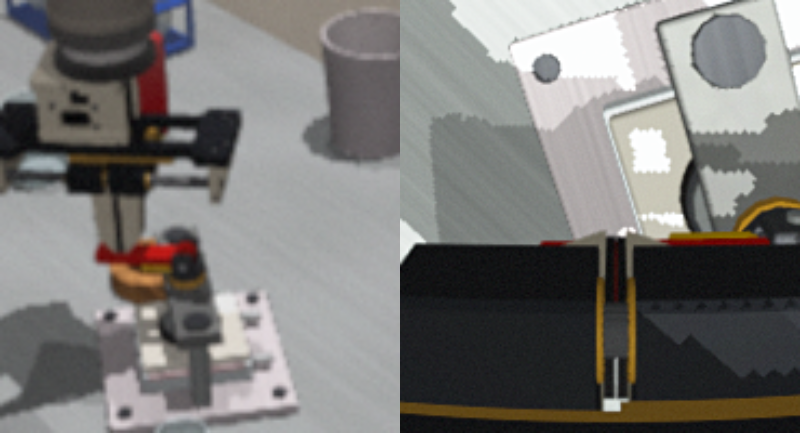

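Call:
apply_moves(rows=[[[0,0.1,0],0,0],[[0,0.2,0],0,0],[[0,0.25,0],0,0]])

```text
time: 27.25
tool_pos: [478.5, 50.2, 129.0]
tcp_rot: [-1.568, 0.003, -2.359]
contact_force: [-5.3, -0.9, 24.0]
grip_width: 0.7
```

```bash
python3 -c "
from h import *
st()"
```

```text
t 27.25 P [478.5  50.2 129. ] jaw -0.788 q6 0.733 F [-5.3 -0.9 24. ] Ftool [  4.3 -24.   -3. ] M [-0.373  1.04  -0.011] Mtool [-0.469  0.009 -1.001] grip 0.7 tau6 -0.010
```

The force climbed to 24 N over 0.7 mm, so the lever is on its hard stop. I'll retreat straight up.

Call:
apply_moves(rows=[[[0,-1,0],0,0],[[0,-3,0],0,0],[[0,-6,0],0,0],[[0,-10,0],0,0],[[0,-13,-3],0,0]])

```text
time: 27.88
tool_pos: [456.9, 71.5, 259.6]
tcp_rot: [-1.569, 0.003, -2.361]
contact_force: [0.0, 0.5, -0.0]
grip_width: -0.1
```

Call:
apply_moves(rows=[[[0,-1,-4],0,0],[[0,-1,-8],0,0],[[0,-1,-12],0,0],[[0,-1,-12],0,0]])

```text
time: 28.38
tool_pos: [370.1, 158.2, 268.9]
tcp_rot: [-1.571, 0.001, -2.358]
contact_force: [-0.4, 0.4, 0.4]
grip_width: 0.4
```

```bash
python3 -c "
from h import *
st()
s=snap('side','s12.png');im=snap('scene','sc12.png')
cv2.imwrite('pics/c12.png',np.hstack([cv2.resize(s[150:280,170:290,::-1],(400,433)),cv2.resize(im[150:230,190:300,::-1],(400,300)).repeat(1,0) if 0 else cv2.resize(im[140:240,200:292,::-1],(400,433))]))
"
```

```text
t 28.38 P [370.1 158.2 268.9] jaw -0.787 q6 0.999 F [-0.4  0.4  0.4] Ftool [-0.  -0.4 -0.5] M [-0.15   0.108  0.004] Mtool [ 0.03  -0.004 -0.182] grip 0.4 tau6 0.376
```

View pics/c12.png

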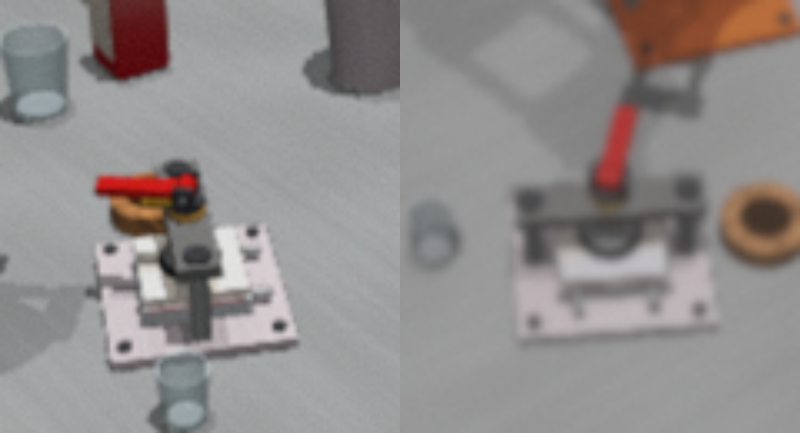

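View pics/s12.png

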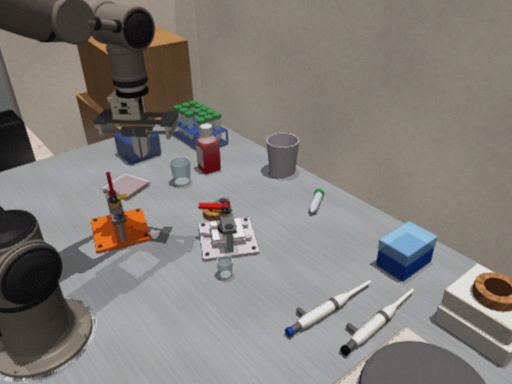

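The lever lies level on its rest, with its end at side (200,206). It is parallel to the tongue, which is just visible beneath it. The bystanders are where they were, and the gripper is clear and touching nothing. Handing in.

```bash
python3 -c "
from h import *
st(); print(order.close_job())"
```

```text
t 28.48 P [372.1 157.  269.1] jaw -0.789 q6 0.998 F [-0.9  0.3  1. ] Ftool [ 0.4 -1.  -0.8] M [-0.122  0.073 -0.026] Mtool [ 0.035  0.026 -0.138] grip 0.5 tau6 0.036
the job is handed in; nothing more can be done
None
```

I screwed the bolt in to about 0.16 N·m above its value before touch, which is roughly 50 N. Then I folded the lever down to its hard stop, backed the gripper away and handed the job in at 28.5 s; no verdict was reported.

**Last checks:**
- **Lever:** while pressing it down, the force rose from 15 to 24 N over 0.7 mm, which fits the hard stop. The side picture after release shows it level on the yellow rest.
- **Hand and bench:** the wrist force was near zero with the arm clear. The bystanders looked unmoved in the pictures; I did not measure them.

**What disagreed:**
- **Snug torque:** paused readings held much more thread friction than the task suggested. I compared turning in both directions, and unscrewed about 1.4 rad to get a baseline before touch. Two ways of reading the load at the final setting gave 0.16 and about 0.17 N·m, both inside the 0.12 to 0.21 window. The clamp force itself was never measured directly.
- **Bolt axis:** the cameras differed by up to 10 mm, so I used the wrist camera and the forces felt while turning instead. This gave sideways forces of mostly 4 to 7 N (11 N at most) on the lever.

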